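# Pin back the belt tensioner of a bench shaker

### The arm

A 6-joint arm with a two-finger parallel gripper is mounted at the origin on the work surface. World frame = base frame: x ahead of the robot, y to its left, z up, the work surface at z = 0. Lengths are in mm, angles in rad, forces in N, time in s.
With the tool pointing down it reaches from about 275 to 750 mm from the base axis. Payload 10.2 kg.
Tool frame: the origin (TCP) lies midway between the tips of the shut fingers; the grasp point (between the pads) lies 19 mm behind it; z points along the fingers, y is the line along which they close (so a half turn about z gives the same grasp; the last joint's range is limited). The gripper opens to 85 mm and grips with 20 to 120 N. Pads are 22 mm wide; open, the fingers measure 114 mm over their backs; the gripper's body (76 mm by 85 mm) begins 54 mm behind the grasp point. The pads swing forward as they close: fully open they stand 13 mm farther back than shut.
Start: joints at [-1.399, 0.313, 1.498, -0, 1.331, -0.223], TCP at [201.915, -484.625, 231.294] pointing down, gripper open.
Joint ranges: [-2.94, 2.94], [-0.97, 2.17], [0.19, 2.56], [-1.23, 4.37], [0.02, 3.11], [-2.88, 2.88]. Speed limits (rad/s): [2.39, 2.39, 3.01, 3.14, 3.14, 3.14].

### API

Orientations are given as a unit quaternion [w, x, y, z].
In Python, from rig import sense, capture, finish_job, find_in, place_of gives the robot as it stands. The module is installed in compiled form; this text tells all that it offers.
- The arm moves only by the shell command python3 -m jog 'ROWS' [FORCE]. ROWS is JSON, a list of rows, each an object of numbers: "tx", "ty", "tz": the shift along the tool's x, y, z in mm; "ax", "ay", "az": the turn, a rotation vector about the tool's x, y, z in rad; "jaw": the closure, from -1 (fully open) to 1 (shut), so that 0 is half open. In form: [{"tx": .., "ty": .., "tz": .., "ax": .., "ay": .., "az": .., "jaw": ..}, ...]. A call has 1 to 5 rows; each row shifts and turns the commanded pose from where the row before left it, along the tool's axes as they then stand; what a row does not reach is not made up. A row lasts 1/8 s, in which the tool goes at most 62.5 mm and 10.7 degrees, less where a joint would pass 70% of its speed; a pose out of reach is approached as far as the arm can. A call with a gripper value outside its range is refused whole. The fingers move at their own pace and stop on an object; FORCE is the grip in N (left out, the last holds). Time passes only in rows, so rows that do not move let the fingers close. It gives the time, the measured TCP pose, the force, the opening and the grip force at its end, in the units of the state.
- sense(): the state, without advancing time (a new reading comes with each control period).
- capture(name): name is "scene" or "side" or "wrist"; returns a dict with "color" (480x640x3 uint8, red, green, blue), "depth" (480x640 float32, mm along the optical axis (not along the pixel's ray), 0 where there is no reading), "fx", "fy", "cx", "cy" (pixels), "k1" (the pictures are not rectified: a ray, as slopes to the right and down, at radius r is drawn at 1 + k1 r^2 times it, then the intrinsics apply), "camera_from_world" (4x4, takes a point from world to camera coordinates); the wrist camera has in their place "mount" (4x4, takes a point from camera to tool coordinates, whose origin is the TCP and whose axes are the flange's). Camera axes: x right, y up, looking along -z (the intrinsics and any distortion apply to the point x, -y, -z); pixel columns grow to the right and rows downward; lengths in mm; the calibration is good to about 2 mm. A picture is of the moment at which its call begins: read the wrist's pose just before it.
- finish_job(): hands the job in; it is judged then, once.
Trained networks look in the newest picture that a camera, given by its name, has taken for a name from the list of things; names that differ only in an ending like _2 or _b are one class to them, and where a whole thing is asked for, a point or a joint stands for the part that bears it (a point fixed in the world has none). Each returns a list of dicts, best first, with "conf" (0 to 1); they miss things now and then, are a little off and sometimes report something else, mostly with a low value. They report only what shows in the picture. A call takes as long as a camera call.
- find_in(query, camera): "centre" ([column, row] in pixels, amid what is visible of it).
- place_of(query, camera): "centre" ([column, row] in pixels: a listed point, or the origin of a listed thing).
The state is a dict: "time_s": time; "joints": joint angles; "dq": joint speeds; "tau": joint torques, N m; "eef_pos": TCP position; "ee_rot": TCP orientation; "force": force on the tool from outside, world axes, zero at the start; "wrist_torque": the same for the moment, N m; "grip_width": opening from 0.0 (shut) to 1.0 (fully open); "grip_force": force on a finger pad.
Only numpy, scipy, OpenCV 4.12 (cv2) and the standard library are available. Lean on these libraries where they do the work, as an engineer would, in place of code of your own. Each camera call takes 0.05 s, during which the arm holds its last target. There are 200 camera calls.

### The job

The shaker stands open for a new drive belt. Take the locking pin from the parts stand, put it into the hole at the end of the tensioner's release lever, swing the lever back against its spring with it, and feel with light pressure for the hole in the plate underneath; then push the pin fully home so that the tensioner stays held back when you let go. Never force the pin or let the lever fly back, and leave everything else where it is.

Things in the scene. Friction and masses are not known exactly. Their poses are not given: they have to be found in the camera images.
- lock_pin: locking pin, 58 mm tall, 60 g, upright in a hole of the stand. Steel shank 8 mm thick, 22 mm long, chamfered foot (flat 5 mm wide); then a collar 22 mm wide, 3 mm thick; then a round black grip 18 mm wide, 33 mm tall, the only tall grip in the stand. Origin: centre of the foot; z up along the pin. The collar's underside (z = 22 mm) rests on the stand, foot 8 mm over the bench.
- stand: white plastic parts stand, 200 x 50 x 30 mm, fixed on the bench, with four 10 mm holes 50 mm apart in a row along its x axis (x = -75, -25, 25, 75 mm). They hold the locking pin and the three thumbscrews, in any order. Origin: centre of its underside; z up.
- shaker: bench shaker, blue housing 330 x 300 mm, fixed, its drive deck open. Origin: centre of its underside; z up. Aluminium deck at z = 85 mm. Big pulley (146 mm, centre x 70, y 65 mm, up to z = 143) and motor pulley (36 mm, x 70, y -105 mm, up to z = 129) on the +x half; corner posts up to z = 107; the lever's end sweeps the -x half.
- pivot (a point): on the vertical pivot axis of the belt tensioner, level with the lever's top face (108 mm over the bench); axes of the shaker. The tensioner is a flat steel bell-crank 8 mm thick: one leg, 60 mm, carries the black idler wheel (44 mm wide, up to 24 mm above the lever's top), the other is the release lever, 24 mm wide, 125 mm from pivot to hole. A coil spring sits round the pivot.
- lever_hole (a point): centre of the 9.6 mm hole through the end of the release lever, on its top face (108 mm over the bench), 125 mm from the pivot axis; moves with the lever. The lever is 8 mm thick; 3 mm below its underside lies the locking plate. At rest the hole's bearing from the pivot is 110 degrees, counter-clockwise from the shaker's x axis seen from above.
- tensioner (a joint): angle of the tensioner, rad: 0 at rest against its rubber stop; grows as the lever is swung counter-clockwise seen from above, up to 0.95. The spring resists with 0.6 N m at 0, rising by 0.55 N m per rad (5 to 8.5 N at the lever's hole), and throws the lever back if it is let go unpinned.
- plate_arc (a point): point on the top face (97 mm over the bench) of the locking plate, a dark steel arc 12 mm thick, 32 mm wide, fixed on the deck under the path of the lever's hole; here at 0.58 rad of the tensioner. A pin put through the lever's hole stands on it and slides along it as the lever swings.
- plate_far (a point): point on the plate's top face at 0.80 rad. The plate's single hole, 9.6 mm, right through, on the path of the lever's hole, is set differently on each machine: it meets the lever's hole somewhere from 0.36 to 0.80 rad; look or feel for it. In it, fully home, the pin's foot is 86 mm over the bench, its collar on the lever, 11 mm lower than on the plate. Pushes well over 15 N beyond the spring force the pin.
- thumbscrew0: cover thumbscrew standing in the stand: 8 mm shank, flat black head 28 mm wide and 9 mm thick. Origin: foot of the shank. Leave it.
- thumbscrew1: as thumbscrew0
- thumbscrew2: as thumbscrew0
- hex_key: L-shaped hex key, 80 x 28 mm, 6 mm thick, lying on the front left of the shaker's deck. Leave it.
- screwdriver: screwdriver 190 mm long lying on the bench. Leave it.
- phone: dark blue phone 150 x 73 x 9 mm lying on the bench. Leave it.
- wash_bottle: white bottle with a blue cap, 64 mm wide, 170 mm tall. Leave it.
- tip_box: blue box of pipette tips, 120 x 85 x 67 mm. Leave it.
- sample_pot: white pot 64 mm wide, 75 mm tall. Leave it.

How it is judged:
By the outcome, as a careful person would: the job done as asked, in the order asked, and still so for the second after the job is handed in, with the robot touching nothing.
It also fails if it takes over 67 s, if anything falls off the work surface, if the arm or the gripper's body presses on something with over 40 N, if the wrist force passes 120 N, or if a joint passes its speed limit or range.

## Working session

There is one attempt and no reset: what is moved stays moved. The work goes in short steps, Python scripts to look and compute and a shell command to move; the robot and the scene stay as the last step left them, time stands still between calls to the robot, and variables do not carry over. Pictures are saved under pics/ and viewed, at most 10 in all, crops included, and the job is handed in when it is done.

```bash
mkdir -p pics
cat > h.py <<'E'
import numpy as np, cv2
from rig import sense, capture, find_in, place_of
from scipy.spatial.transform import Rotation as R
def T_wc(c, s=None):
    if 'camera_from_world' in c: return np.linalg.inv(np.array(c['camera_from_world']))
    s=s or sense(); T=np.eye(4); q=s['ee_rot']; T[:3,:3]=R.from_quat([q[1],q[2],q[3],q[0]]).as_matrix(); T[:3,3]=s['eef_pos']
    return T@np.array(c['mount'])
def ray(c,px,T):
    d=np.array([(px[0]-c['cx'])/c['fx'],(px[1]-c['cy'])/c['fy']]); u=d.copy()
    for _ in range(20): u=d/(1+c['k1']*(u@u))
    return T[:3,3], T[:3,:3]@np.array([u[0],-u[1],-1])
def at_z(c,px,z,T):
    o,v=ray(c,px,T); return o+v*(z-o[2])/v[2]
def at_depth(c,px,T):
    o,v=ray(c,px,T); i,j=int(round(px[1])),int(round(px[0])); w=c['depth'][max(i-1,0):i+2,max(j-1,0):j+2]; w=w[w>0]
    return o+v*(np.median(w) if w.size else np.nan)
def save(c,n,box=None,scale=1):
    im=c['color'][:,:,::-1]
    if box: im=im[box[1]:box[3],box[0]:box[2]]
    cv2.imwrite('pics/'+n,cv2.resize(im,None,fx=scale,fy=scale,interpolation=cv2.INTER_CUBIC))
def proj(c,p,T):
    q=np.linalg.inv(T)@np.append(p,1); u=np.array([q[0],-q[1]])/-q[2]; u=u*(1+c['k1']*(u@u)); return [c['cx']+c['fx']*u[0],c['cy']+c['fy']*u[1]]
E
python3 - <<'E'
from h import *
np.set_printoptions(precision=1,suppress=True)
Z=dict(lock_pin=8,stand=0,shaker=0,pivot=108,lever_hole=108,plate_arc=97,plate_far=97,thumbscrew0=10)
for n in ('scene','side','wrist'):
    c=capture(n); T=T_wc(c); save(c,n+'0.png'); print(n,T[:3,3])
    for q,z in Z.items():
        for d in place_of(q,n)[:3]:
            print(q,round(d['conf'],2),np.array(d['centre']),at_z(c,d['centre'],z,T),at_depth(c,d['centre'],T))
print(sense())
E
```

```text
scene [1090.4 -694.4  717.3]
lock_pin 0.54 [238.1 336.2] [ 553.4 -323.9    8. ] [ 569.4 -335.    29.1]
lock_pin 0.52 [228.3 334. ] [ 533.1 -333.1    8. ] [ 549.8 -343.9   29.3]
lock_pin 0.29 [197.6 323. ] [ 458.1 -355.1    8. ] [ 477.6 -365.5   29.9]
stand 0.55 [227. 333.] [ 522.5 -328.9    0. ] [ 546.5 -344.4   30.3]
shaker 0.15 [453.  208.1] [666.3 436.7   0. ] [741.8 235.5 127.6]
pivot 0.66 [370.3 237.1] [638.4  25.  108. ] [645.4  13.9 117.4]
lever_hole 0.85 [378.5 211.2] [590.3 131.1 108. ] [589.4 132.6 106.9]
lever_hole 0.71 [377.8 197.6] [551.2 186.2 108. ] [532.1 217.4  86.4]
lever_hole 0.36 [372.6 236.9] [642.1  29.1 108. ] [648.9  18.1 117.3]
plate_arc 0.71 [349.9 213.4] [530.4  90.3  97. ] [529.4  91.9  95.8]
plate_far 0.63 [340.2 215.8] [518.1  65.5  97. ] [519.3  64.   98.3]
thumbscrew0 0.69 [199.9 321.7] [ 460.6 -350.5   10. ] [ 479.3 -360.6   30.9]
thumbscrew0 0.68 [258.8 342.2] [ 599.8 -308.6   10. ] [ 613.5 -319.3   29.7]
thumbscrew0 0.58 [216.3 327.3] [ 500.6 -338.1   10. ] [ 517.5 -348.4   30.3]
side [-289.5 -918.7 1032.6]
lock_pin 0.47 [396.4 318.6] [ 558.7 -311.5
[... 194 characters left out ...]
9.7] [ 514.9 -364.5  108. ] [ 581.9 -318.4   31. ]
thumbscrew0 0.59 [405.4 310.8] [ 597.  -308.6   10. ] [ 578.3 -321.4   31.5]
thumbscrew0 0.51 [390.3 334.9] [ 502.2 -341.5   10. ] [ 485.6 -353.6   31.4]
thumbscrew0 0.45 [380.7 348.5] [ 450.5 -357.    10. ] [ 216.5 -534.7  333.4]
wrist [ 264.3 -458.8  373.7]
{'time_s': 1.35, 'joints': array([-1.4,  0.3,  1.5, -0. ,  1.3, -0.2]), 'dq': array([-0.,  0.,  0., -0., -0., -0.]), 'tau': array([  0. , -41.2, -26. ,  -0. ,   0. ,   0. ]), 'eef_pos': array([ 201.9, -484.6,  231.3]), 'ee_rot': array([-0. ,  1. ,  0.2, -0. ]), 'force': array([ 0.1, -0.2, -0.6]), 'wrist_torque': array([ 0., -0.,  0.]), 'grip_force': 0.0, 'grip_width': 0.997647374640907}
```

```bash
python3 -c "
import cv2,numpy as np
a=[cv2.imread('pics/%s0.png'%n) for n in ('scene','side')]
cv2.imwrite('pics/both.png',cv2.resize(np.vstack(a),(600,600*960//640))[:,:] if 0 else cv2.resize(np.hstack(a),(800,300)))"
```

```text
(no output)
```

View pics/scene0.png

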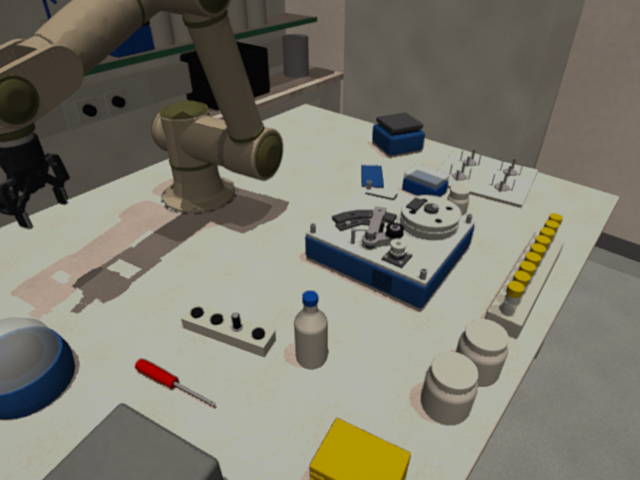

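The pin is the tall grip at about (237,322) in the scene view, third hole from the left. The lever end is at about (378,211) and the pivot at about (370,237). Next I work out the move to above the pin.

```bash
cat >> h.py <<'E'
def rel(p,yaw=None,s=None):
    s=s or sense(); q=s['ee_rot']; r=R.from_quat([q[1],q[2],q[3],q[0]]); M=r.as_matrix()
    print('tcp',np.round(s['eef_pos'],1),'toolx',np.round(M[:,0],3),'tooly',np.round(M[:,1],3),'toolz',np.round(M[:,2],3))
    print('shift tool',np.round(M.T@(np.array(p)-s['eef_pos']),1))
    if yaw is not None:
        for k in(0,np.pi):
            t=R.from_matrix(np.array([[np.cos(yaw+k),np.sin(yaw+k),0],[np.sin(yaw+k),-np.cos(yaw+k),0],[0,0,-1]]))
            print('turn',np.round((r.inv()*t).as_rotvec(),3))
E
python3 - <<'E'
from h import *
rel([553,-323,170],0.285)
print(sense()['joints'])
E
```

```text
tcp [ 201.9 -484.6  231.3] toolx [ 0.923  0.385 -0.   ] tooly [ 0.385 -0.923 -0.   ] toolz [-0.  0. -1.]
shift tool [386.2 -14.1  61.3]
turn [-0.    0.    0.11]
turn [-0.    -0.    -3.032]
[-1.39937340e+00  3.12888622e-01  1.49772426e+00 -1.34653692e-05
  1.33099048e+00 -2.23415103e-01]
```

```bash
python3 -m jog '[{"tx":55,"ty":-2,"tz":6,"az":0.022},{"tx":55,"ty":-2,"tz":6,"az":0.022},{"tx":55,"ty":-3,"tz":6,"az":0.022},{"tx":55,"ty":-3,"tz":6,"az":0.022},{"tx":55,"ty":-3,"tz":6,"az":0.022}]'; python3 -m jog '[{"tx":25,"ty":12,"tz":10},{"tx":25,"ty":12,"tz":10},{}]'
python3 - <<'E'
from h import *
np.set_printoptions(precision=1,suppress=True)
s=sense(); c=capture('wrist'); T=T_wc(c,s); save(c,'w1.png')
print(s['eef_pos'],s['dq'])
for q,z in dict(lock_pin=8,stand=0,thumbscrew0=10).items():
    for d in place_of(q,'wrist')[:4]: print(q,round(d['conf'],2),np.array(d['centre']),at_z(c,d['centre'],z,T),at_depth(c,d['centre'],T))
    for d in find_in(q,'wrist')[:4]: print('find',q,round(d['conf'],2),np.array(d['centre']),at_depth(c,d['centre'],T))
E
```

```text
[ 201.9 -484.6  231.3] [-0.  0.  0. -0. -0. -0.]schema error: expected keys tx, ty, tz, ax, ay, az, jaw
schema error: expected keys tx, ty, tz, ax, ay, az, jaw
```

View pics/w1.png

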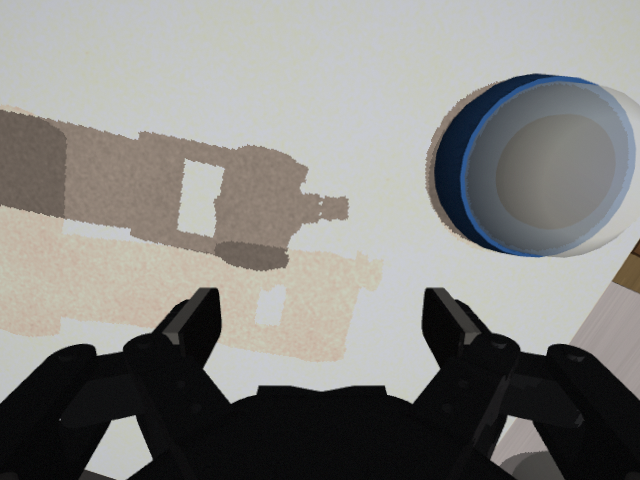

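The view only shows the bench, a bowl and the fingers, because the move was refused: every row needs all seven keys. Sending it again with full rows.

```bash
python3 -m jog '[{"tx":55,"ty":-2,"tz":6,"ax":0,"ay":0,"az":0.022,"jaw":-1},{"tx":55,"ty":-2,"tz":6,"ax":0,"ay":0,"az":0.022,"jaw":-1},{"tx":55,"ty":-3,"tz":6,"ax":0,"ay":0,"az":0.022,"jaw":-1},{"tx":55,"ty":-3,"tz":6,"ax":0,"ay":0,"az":0.022,"jaw":-0.5},{"tx":55,"ty":-3,"tz":6,"ax":0,"ay":0,"az":0.022,"jaw":-0.3}]' 60; python3 -m jog '[{"tx":25,"ty":12,"tz":10,"ax":0,"ay":0,"az":0,"jaw":-0.3},{"tx":25,"ty":12,"tz":10,"ax":0,"ay":0,"az":0,"jaw":-0.3},{"tx":0,"ty":0,"tz":0,"ax":0,"ay":0,"az":0,"jaw":-0.3}]'
python3 - <<'E'
from h import *
np.set_printoptions(precision=1,suppress=True)
s=sense(); c=capture('wrist'); T=T_wc(c,s); save(c,'w2.png')
print(s['eef_pos'],s['dq'])
for q,z in dict(lock_pin=8,stand=0,thumbscrew0=10).items():
    for d in place_of(q,'wrist')[:4]: print(q,round(d['conf'],2),np.array(d['centre']),at_z(c,d['centre'],z,T),at_depth(c,d['centre'],T))
    for d in find_in(q,'wrist')[:4]: print('find',q,round(d['conf'],2),np.array(d['centre']),at_depth(c,d['centre'],T))
E
```

```text
time_s: 2.33
eef_pos: [457.3, -377.1, 201.2]
ee_rot: [0.0, 0.99, 0.142, 0.0]
force: [0.0, -0.9, -0.1]
grip_width: 0.655
grip_force: 0.0
time_s: 2.7
eef_pos: [511.2, -386.4, 179.8]
ee_rot: [-0.001, 0.99, 0.143, -0.001]
force: [-1.0, 0.0, 0.6]
grip_width: 0.649
grip_force: 0.0
[ 511.2 -386.4  179.8] [-0. -0.  0. -0.  0. -0.]
lock_pin 0.57 [267.2 155.3] [ 549.9 -323.9    8. ] [ 554.1 -330.8   58. ]
find lock_pin 0.62 [258.2 154.5] [ 553.5 -325.6   66.9]
stand 0.56 [268.7 182.1] [ 525.6 -330.1    0. ] [ 530.3 -333.6   29.7]
find stand 0.68 [267.6 170. ] [ 540.  -330.2   30. ]
thumbscrew0 0.91 [271.6 256.1] [ 458.5 -351.3   10. ] [ 469.  -352.8   37.8]
thumbscrew0 0.64 [267.5 209.1] [ 502.4 -336.3   10. ] [ 509.2 -339.2   38.6]
thumbscrew0 0.62 [266.2  92. ] [ 601.5 -310.3   10. ] [ 599.2 -315.6   39. ]
find thumbscrew0 0.67 [262.  215.8] [ 502.2 -336.1   38.5]
find thumbscrew0 0.65 [257.8  87.4] [ 600.7 -308.4   38.5]
find thumbscrew0 0.6 [267.8 268.9] [ 456.8 -352.6   39. ]
```

View pics/w2.png

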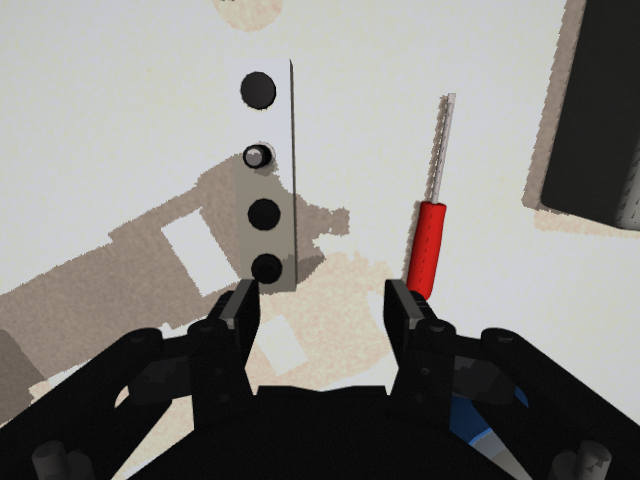

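The stand runs vertically at column ~265, with the tall grip at (258,155) and three flat heads at rows 88, 215 and 268. The heads' midpoint agrees with the pin at about (552.3, -324, foot 8).

Run:
```python
from h import *
rel([552.3,-324,36],0.297)
```

```text
tcp [ 509.9 -387.1  181.9] toolx [0.96 0.28 0.  ] tooly [ 0.28  -0.96   0.001] toolz [ 0.    -0.001 -1.   ]
shift tool [ 58.3 -48.8 145.9]
turn [ 0.001 -0.    -0.013]
turn [-0.000e+00 -1.000e-03  3.129e+00]
```

```bash
python3 -m jog '[{"tx":29,"ty":-25,"tz":15,"ax":0,"ay":0,"az":-0.013,"jaw":-0.3},{"tx":29.3,"ty":-23.8,"tz":15,"ax":0,"ay":0,"az":0,"jaw":-0.3},{"tx":0,"ty":0,"tz":50,"ax":0,"ay":0,"az":0,"jaw":-0.3},{"tx":0,"ty":0,"tz":0,"ax":0,"ay":0,"az":0,"jaw":-0.3}]'
python3 - <<'E'
from h import *
rel([552.3,-324,36],0.297)
s=sense(); c=capture('wrist'); save(c,'w3.png'); T=T_wc(c,s)
for d in find_in('lock_pin','wrist')[:2]: print(d, at_depth(c,d['centre'],T), at_z(c,d['centre'],66,T))
print(proj(c,[552.3,-324,66],T))
E
```

```text
time_s: 3.55
eef_pos: [550.7, -322.2, 98.5]
ee_rot: [-0.003, 0.989, 0.148, -0.002]
force: [-0.2, -0.5, 1.4]
grip_width: 0.652
grip_force: 0.0
tcp [ 550.7 -322.2   98.5] toolx [ 0.956  0.294 -0.004] tooly [ 0.294 -0.956 -0.006] toolz [-0.005  0.004 -1.   ]
shift tool [ 1.3  2.6 62.4]
turn [-0.006  0.004  0.001]
turn [-0.006 -0.009 -3.141]
{'centre': [325.2, 255.7], 'conf': 0.97} [ 557.70061169 -322.12922606   64.79623781] [ 558.09971269 -321.99918581   66.        ]
[np.float64(325.55252720786257), np.float64(266.28285759725856)]
```

```bash
python3 -m jog '[{"tx":1.3,"ty":1.2,"tz":30,"ax":-0.006,"ay":0.004,"az":0,"jaw":-0.3},{"tx":0,"ty":0,"tz":32,"ax":0,"ay":0,"az":0,"jaw":-0.3},{"tx":0,"ty":0,"tz":0,"ax":0,"ay":0,"az":0,"jaw":-0.3}]'; python3 -m jog '[{"tx":0,"ty":0,"tz":0,"ax":0,"ay":0,"az":0,"jaw":1},{"tx":0,"ty":0,"tz":0,"ax":0,"ay":0,"az":0,"jaw":1},{"tx":0,"ty":0,"tz":0,"ax":0,"ay":0,"az":0,"jaw":1},{"tx":0,"ty":0,"tz":0,"ax":0,"ay":0,"az":0,"jaw":1},{"tx":0,"ty":0,"tz":0,"ax":0,"ay":0,"az":0,"jaw":1}]' 70
```

```text
time_s: 4.03
eef_pos: [553.6, -324.7, 39.5]
ee_rot: [0.002, 0.989, 0.148, 0.002]
force: [1.3, -0.3, 0.2]
grip_width: 0.644
grip_force: 0.0
time_s: 4.65
eef_pos: [554.4, -323.7, 41.5]
ee_rot: [0.003, 0.989, 0.149, 0.003]
force: [-2.8, 6.4, 11.0]
grip_width: 0.184
grip_force: 67.9
```

```bash
python3 -m jog '[{"tx":0,"ty":0,"tz":-5,"ax":0,"ay":0,"az":0,"jaw":1},{"tx":0,"ty":0,"tz":-10,"ax":0,"ay":0,"az":0,"jaw":1},{"tx":0,"ty":0,"tz":-40,"ax":0,"ay":0,"az":0,"jaw":1},{"tx":0,"ty":0,"tz":-60,"ax":0,"ay":0,"az":0,"jaw":1},{"tx":0,"ty":0,"tz":-30,"ax":0,"ay":0,"az":0,"jaw":1}]' 70;  python3 - <<'E'
from h import *
s=sense(); c=capture('wrist'); save(c,'w4.png'); c2=capture('scene'); save(c2,'s4.png')
T=T_wc(c,s)
for q in ('lock_pin','lever_hole','pivot'):
  for n in ('wrist','scene'):
    print(q,n,find_in(q,n)[:2],place_of(q,n)[:2])
rel([590,131,160],0.297)
import cv2
a=cv2.imread('pics/w4.png')
# project grasp-frame pin axis points
M=T_wc(c,s)
cv2.imwrite('pics/w4c.png',np.hstack([cv2.resize(a[180:420,200:440],(480,480))]))
for i in range(3): 
    capture('side'); print(sense()['eef_pos'])
E
```

```text
time_s: 5.28
eef_pos: [553.9, -324.7, 189.1]
ee_rot: [0.005, 0.989, 0.148, 0.004]
force: [0.7, 0.3, -1.4]
grip_width: 0.184
grip_force: 68.3
lock_pin wrist [{'centre': [321.3, 308.6], 'conf': 0.83}] [{'centre': [319.4, 273.2], 'conf': 0.78}]
lock_pin scene [] [{'centre': [227.4, 281.3], 'conf': 0.53}]
lever_hole wrist [] []
lever_hole scene [{'centre': [379.5, 230.5], 'conf': 0.97}] [{'centre': [377.3, 210.3], 'conf': 0.87}]
pivot wrist [{'centre': [5.0, 90.8], 'conf': 0.59}] [{'centre': [317.8, 161.5], 'conf': 0.18}]
pivot scene [{'centre': [393.9, 240.0], 'conf': 0.55}] [{'centre': [371.7, 234.7], 'conf': 0.75}]
tcp [ 553.1 -323.7  184.1] toolx [0.956 0.293 0.004] tooly [ 0.293 -0.956  0.006] toolz [ 0.005 -0.004 -1.   ]
shift tool [ 168.6 -424.    22.3]
turn [ 0.006 -0.004  0.001]
turn [ 0.006  0.009 -3.141]
[ 553.15186555 -323.67842268  184.15231237]
[ 553.16749777 -323.69354271  184.22884341]
[ 553.16200885 -323.70600332  184.24046064]
```

View pics/w4c.png

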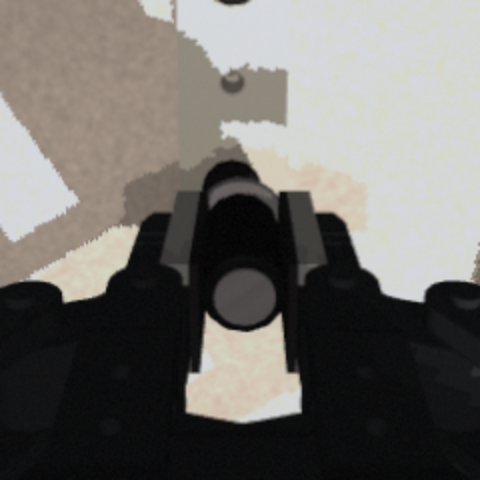

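The pin is held upright between the pads, seen from above with its collar below. Its top is at (322,328) in the full image. I check where the bottle is, then travel high to the lever.

Run:
```python
from h import *
np.set_printoptions(precision=1,suppress=True)
c=capture('scene');T=T_wc(c)
print('bottle',[at_z(c,d['centre'],0,T) for d in place_of('wash_bottle','scene')[:2]])
s=sense();c=capture('wrist');T=T_wc(c,s); p=at_z(c,[322.5,328.5],s['eef_pos'][2]+24.5,T)
q=s['ee_rot'];print('pin top in tool',R.from_quat([q[1],q[2],q[3],q[0]]).inv().apply(p-s['eef_pos']))
p=at_z(c,[319.4,273.2],s['eef_pos'][2]-33.5,T); print('foot',R.from_quat([q[1],q[2],q[3],q[0]]).inv().apply(p-s['eef_pos']))
rel([537,165,240],-0.54); print(s['joints'])
```

```text
bottle [array([ 700.3, -256.9,    0. ]), array([547.5, 158.3,   0. ])]
pin top in tool [ -3.2   0.6 -24.5]
foot [-3.3 -1.  33.5]
tcp [ 553.2 -323.7  184.3] toolx [1.  0.3 0. ] tooly [ 0.3 -1.   0. ] toolz [ 0. -0. -1.]
shift tool [ 128.2 -471.6  -58. ]
turn [ 0.  -0.   0.8]
turn [ 0.   0.  -2.3]
[-0.7  0.6  1.2  0.   1.3  0.6]
```

```bash
python3 -m jog '[{"tx":0,"ty":0,"tz":-56,"ax":0,"ay":0,"az":0,"jaw":1},{"tx":16,"ty":-59,"tz":0,"ax":0,"ay":0,"az":0,"jaw":1},{"tx":16,"ty":-59,"tz":0,"ax":0,"ay":0,"az":0,"jaw":1},{"tx":16,"ty":-59,"tz":0,"ax":0,"ay":0,"az":0,"jaw":1},{"tx":16,"ty":-59,"tz":0,"ax":0,"ay":0,"az":0,"jaw":1}]' 100; python3 -m jog '[{"tx":16,"ty":-59,"tz":0,"ax":0,"ay":0,"az":0,"jaw":1},{"tx":16,"ty":-59,"tz":0,"ax":0,"ay":0,"az":0,"jaw":1},{"tx":16,"ty":-59,"tz":0,"ax":0,"ay":0,"az":0,"jaw":1},{"tx":16,"ty":-59,"tz":0,"ax":0,"ay":0,"az":0,"jaw":1}]';python3 -m jog '[{"tx":0,"ty":0,"tz":0,"ax":0,"ay":0,"az":0.168,"jaw":1},{"tx":0,"ty":0,"tz":0,"ax":0,"ay":0,"az":0.168,"jaw":1},{"tx":0,"ty":0,"tz":0,"ax":0,"ay":0,"az":0.168,"jaw":1},{"tx":0,"ty":0,"tz":0,"ax":0,"ay":0,"az":0.168,"jaw":1},{"tx":0,"ty":0,"tz":0,"ax":0,"ay":0,"az":0.168,"jaw":1}]'
python3 -m jog '[{"tx":0,"ty":0,"tz":0,"ax":0,"ay":0,"az":0,"jaw":1},{"tx":0,"ty":0,"tz":0,"ax":0,"ay":0,"az":0,"jaw":1}]'
python3 - <<'E'
from h import *
np.set_printoptions(precision=1,suppress=True)
s=sense();c=capture('wrist');T=T_wc(c,s);save(c,'w5.png');print(s['joints'])
for q,z in dict(lever_hole=108,pivot=108,plate_arc=97,plate_far=97,shaker=0).items():
    for d in place_of(q,'wrist')[:2]: print(q,round(d['conf'],2),np.array(d['centre']),at_z(c,d['centre'],z,T),at_depth(c,d['centre'],T))
rel([590,131,200],-0.54)
E
```

```text
time_s: 6.9
eef_pos: [544.4, -77.1, 239.3]
ee_rot: [0.003, 0.989, 0.148, 0.003]
force: [0.9, 0.8, -0.6]
grip_width: 0.177
grip_force: 97.8
time_s: 7.4
eef_pos: [536.4, 167.3, 238.2]
ee_rot: [0.003, 0.989, 0.148, 0.003]
force: [0.1, -0.3, -1.8]
grip_width: 0.176
grip_force: 97.8
time_s: 8.02
eef_pos: [536.7, 165.4, 238.1]
ee_rot: [0.001, 0.963, -0.27, 0.003]
force: [0.2, 0.7, -1.2]
grip_width: 0.175
grip_force: 98.1
time_s: 8.28
eef_pos: [536.7, 165.4, 238.0]
ee_rot: [0.001, 0.964, -0.266, 0.003]
force: [0.0, -0.0, -0.7]
grip_width: 0.176
grip_force: 98.1
[ 0.1  0.4  1.4 -0.   1.4  2.2]
lever_hole 0.67 [318.4 153.6] [588.2 136.8 108. ] [588.  137.   96.5]
pivot 0.58 [416.4   9.8] [638.9  24.3 108. ] [636.1  30.9 124.8]
pivot 0.22 [321. 272.] [502.4 185.8 108. ] [542.9 161.5 229. ]
plate_arc 0.58 [399.9 179.7] [535.2  89.7  97. ] [533.6  88.7  89.5]
plate_far 0.7 [431.5 184.1] [518.4  68.6  97. ] [518.3  68.6  96.9]
shaker 0.84 [305.3 105. ] [636.1 125.    0. ] [626.8 126.4  84.5]
shaker 0.57 [321.5 273.9] [463.8 208.2   0. ] [542.  161.8 229.1]
tcp [536.7 165.3 238. ] toolx [ 0.9 -0.5  0. ] tooly [-0.5 -0.9  0. ] toolz [ 0. -0. -1.]
shift tool [63.1  1.9 38.4]
turn [ 0. -0. -0.]
turn [-0.  -0.   3.1]
```

View pics/w5.png

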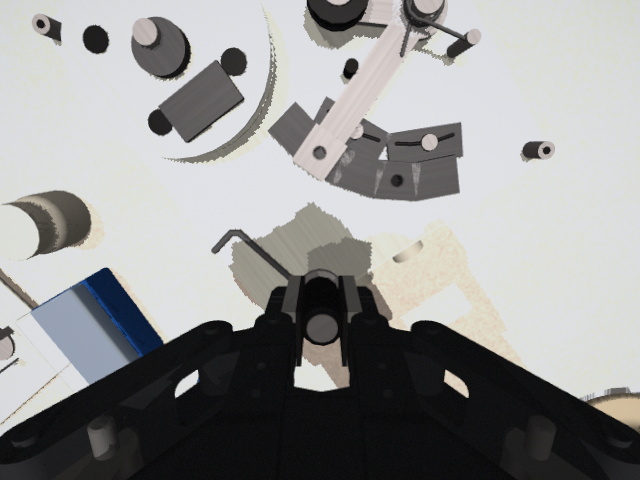

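The lever hole is at (319,153), the pivot screw near (422,3), and the plate's hole is plainly visible at (397,181) on the arc. I refine these by centroid and work out the angle of the plate hole.

Run:
```python
from h import *
np.set_printoptions(precision=2,suppress=True)
s=sense();c=capture('wrist');T=T_wc(c,s);g=cv2.cvtColor(c['color'],cv2.COLOR_RGB2GRAY).astype(float)
def cen(u,v,r=11):
    w=g[v-r:v+r+1,u-r:u+r+1]; th=(w.min()+np.median(w))/2; m=(w<th).astype(np.uint8)
    n,l,st,ce=cv2.connectedComponentsWithStats(m); k=l[r,r] or 1+np.argmax(st[1:,4]); return [u-r+ce[k][0],v-r+ce[k][1]],st[k]
h,a=cen(319,153);p,b=cen(397,181); print(h,a,p,b)
H=at_z(c,h,108,T);P=at_z(c,p,97,T);print(H,P)
# fit pivot: |H-C|=125, |P-C|=125, C near (638,26)
from scipy.optimize import least_squares
n=np.array([638.9,24.3]); f=lambda C:[np.hypot(*(H[:2]-C))-125,np.hypot(*(P[:2]-C))-125]
C=least_squares(f,n).x; a1=np.arctan2(*(H[:2]-C)[::-1]);a2=np.arctan2(*(P[:2]-C)[::-1]); print('C',C,a1,a2,'ang',a2-a1,'yaw shaker',a1-np.radians(110))
q=s['ee_rot'];r=R.from_quat([q[1],q[2],q[3],q[0]])
for px,dz in(([322,328],24.5),): print(r.inv().apply(at_z(c,px,s['eef_pos'][2]+dz,T)-s['eef_pos']))
save(c,'w5c.png',(260,100,460,330),3) 
pin=r.apply([-2.8,0.2,0]); print(proj(c,H,T)); rel([H[0]-pin[0],H[1]-pin[1],160],-0.54)
```

```text
[np.float64(318.8814814814815), np.float64(152.13333333333333)] [  5   4  13  13 135] [np.float64(396.64761904761906), np.float64(179.93333333333334)] [  5   5  12  11 105]
[588.89 135.7  108.  ] [536.18  92.13  97.  ]
C [639.14  21.25] 1.9844840921107028 2.5386370645998917 ang 0.5541529724891889 yaw shaker 0.06462191491694025
[ -2.81   0.49 -24.52]
[np.float64(318.88148148148144), np.float64(152.13333333333327)]
tcp [536.7 165.3 238. ] toolx [ 0.86 -0.52  0.01] tooly [-0.52 -0.86  0.  ] toolz [ 0.01 -0.01 -1.  ]
shift tool [62.2 -1.8 78.5]
turn [ 0.   -0.01 -0.  ]
turn [-0.01 -0.    3.14]
```

View pics/w5c.png

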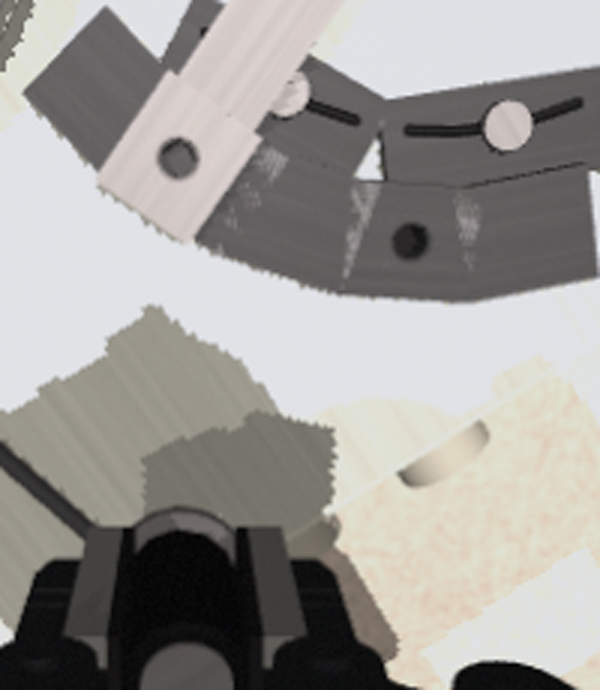

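The crop shows the lever hole at (178,158) and the plate hole at (410,240), which puts the plate hole at about 0.554 rad. Moving the pin above the lever hole for a close look.

```bash
python3 -m jog '[{"tx":31,"ty":-1,"tz":10,"ax":0,"ay":-0.007,"az":0,"jaw":1},{"tx":31,"ty":-0.8,"tz":20,"ax":0,"ay":0,"az":0,"jaw":1},{"tx":0,"ty":0,"tz":35,"ax":0,"ay":0,"az":0,"jaw":1},{"tx":0,"ty":0,"tz":13,"ax":0,"ay":0,"az":0,"jaw":1},{"tx":0,"ty":0,"tz":0,"ax":0,"ay":0,"az":0,"jaw":1}]' 100
python3 -m jog '[{"tx":0,"ty":0,"tz":0,"ax":0,"ay":0,"az":0,"jaw":1},{"tx":0,"ty":0,"tz":0,"ax":0,"ay":0,"az":0,"jaw":1}]'
python3 - <<'E'
from h import *
np.set_printoptions(precision=2,suppress=True)
s=sense();c=capture('wrist');T=T_wc(c,s)
print(s['force'],place_of('lever_hole','wrist')[:2],place_of('lock_pin','wrist')[:2])
q=s['ee_rot'];r=R.from_quat([q[1],q[2],q[3],q[0]])
for d in (28,30.5,33.5): print('foot proj',d,proj(c,s['eef_pos']+r.apply([-2.8,0.2,d]),T))
print('hole proj',proj(c,[588.89,135.7,108],T)); rel([589,135.7,160],-0.54)
save(c,'w6.png',(220,150,420,350),3)
E
```

```text
time_s: 9.25
eef_pos: [590.6, 134.9, 160.2]
ee_rot: [0.001, 0.964, -0.268, -0.0]
force: [1.0, -0.7, -0.5]
grip_width: 0.175
grip_force: 98.2
time_s: 9.5
eef_pos: [591.2, 135.0, 161.4]
ee_rot: [0.0, 0.964, -0.268, 0.001]
force: [-0.0, 0.7, -0.9]
grip_width: 0.173
grip_force: 98.1
[-0.02  0.66 -0.95] [{'centre': [321.2, 259.2], 'conf': 0.68}] [{'centre': [324.8, 274.2], 'conf': 0.86}, {'centre': [463.9, 284.5], 'conf': 0.49}]
foot proj 28 [np.float64(321.26930011766865), np.float64(276.29749598598846)]
foot proj 30.5 [np.float64(321.269538281187), np.float64(274.53557796298435)]
foot proj 33.5 [np.float64(321.2698159464029), np.float64(272.4804887063128)]
hole proj [np.float64(321.82006136068514), np.float64(259.68334537264167)]
tcp [590.9 134.8 160.8] toolx [ 0.86 -0.52  0.  ] tooly [-0.52 -0.86  0.  ] toolz [ 0. -0. -1.]
shift tool [-2.1  0.2  0.8]
turn [ 0. -0. -0.]
turn [-0.   -0.    3.14]
```

View pics/w6.png

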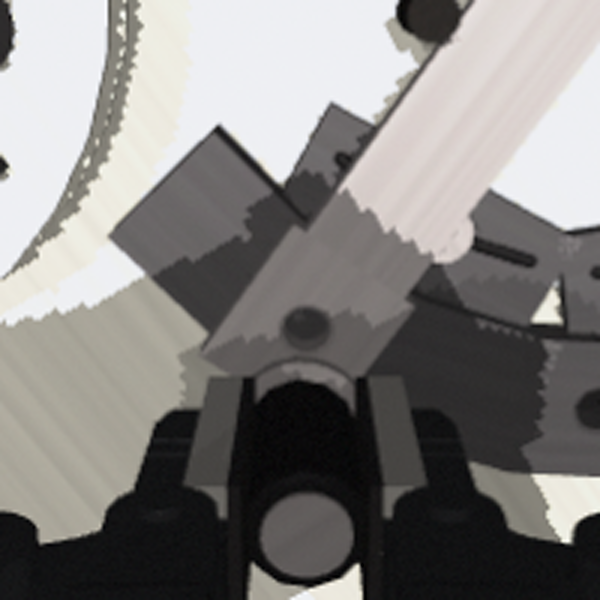

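The hole at crop (307,327) and the pin top at (305,535) are in line. The along-x offset is about 0.8 mm. Lowering carefully.

```bash
python3 -m jog '[{"tx":0.8,"ty":0.2,"tz":8,"ax":0,"ay":0,"az":0,"jaw":1},{"tx":0,"ty":0,"tz":8,"ax":0,"ay":0,"az":0,"jaw":1},{"tx":0,"ty":0,"tz":2,"ax":0,"ay":0,"az":0,"jaw":1},{"tx":0,"ty":0,"tz":0,"ax":0,"ay":0,"az":0,"jaw":1}]'
python3 -m jog '[{"tx":0,"ty":0,"tz":2,"ax":0,"ay":0,"az":0,"jaw":1},{"tx":0,"ty":0,"tz":0,"ax":0,"ay":0,"az":0,"jaw":1}]'
python3 -m jog '[{"tx":0,"ty":0,"tz":2,"ax":0,"ay":0,"az":0,"jaw":1},{"tx":0,"ty":0,"tz":0,"ax":0,"ay":0,"az":0,"jaw":1}]'
```

```text
time_s: 10.15
eef_pos: [591.4, 134.2, 142.0]
ee_rot: [0.001, 0.963, -0.268, -0.0]
force: [-0.0, 0.1, -0.6]
grip_width: 0.173
grip_force: 98.1
time_s: 10.4
eef_pos: [591.4, 134.2, 140.2]
ee_rot: [0.001, 0.963, -0.268, -0.0]
force: [-0.2, 0.3, -0.7]
grip_width: 0.178
grip_force: 98.1
time_s: 10.65
eef_pos: [591.3, 134.1, 138.1]
ee_rot: [0.001, 0.963, -0.268, -0.0]
force: [0.6, 0.3, -0.7]
grip_width: 0.175
grip_force: 98.1
```

```bash
python3 -m jog '[{"tx":0,"ty":0,"tz":1.5,"ax":0,"ay":0,"az":0,"jaw":1},{"tx":0,"ty":0,"tz":0,"ax":0,"ay":0,"az":0,"jaw":1}]'
python3 -m jog '[{"tx":0,"ty":0,"tz":1.5,"ax":0,"ay":0,"az":0,"jaw":1},{"tx":0,"ty":0,"tz":0,"ax":0,"ay":0,"az":0,"jaw":1}]'
```

```text
time_s: 10.9
eef_pos: [591.3, 134.2, 136.6]
ee_rot: [0.001, 0.963, -0.268, -0.0]
force: [0.1, -0.5, -1.1]
grip_width: 0.177
grip_force: 98.1
time_s: 11.15
eef_pos: [591.3, 134.2, 135.0]
ee_rot: [0.001, 0.963, -0.268, -0.0]
force: [0.2, -0.6, -0.7]
grip_width: 0.175
grip_force: 98.1
```

```bash
python3 -m jog '[{"tx":0,"ty":0,"tz":1.5,"ax":0,"ay":0,"az":0,"jaw":1},{"tx":0,"ty":0,"tz":0,"ax":0,"ay":0,"az":0,"jaw":1}]'
```

```text
time_s: 11.4
eef_pos: [591.3, 134.2, 133.5]
ee_rot: [0.001, 0.963, -0.268, -0.0]
force: [0.1, -1.2, -0.9]
grip_width: 0.174
grip_force: 98.1
```

```bash
python3 -m jog '[{"tx":0,"ty":0,"tz":1.2,"ax":0,"ay":0,"az":0,"jaw":1},{"tx":0,"ty":0,"tz":0,"ax":0,"ay":0,"az":0,"jaw":1}]'; python3 -m jog '[{"tx":0,"ty":0,"tz":1,"ax":0,"ay":0,"az":0,"jaw":1},{"tx":0,"ty":0,"tz":0,"ax":0,"ay":0,"az":0,"jaw":1}]'
```

```text
time_s: 11.65
eef_pos: [591.3, 134.2, 132.4]
ee_rot: [0.001, 0.963, -0.268, -0.0]
force: [-0.2, -0.5, -0.9]
grip_width: 0.172
grip_force: 98.1
time_s: 11.9
eef_pos: [591.4, 134.2, 131.4]
ee_rot: [0.001, 0.963, -0.268, -0.0]
force: [-1.0, 0.8, 0.0]
grip_width: 0.176
grip_force: 98.1
```

```bash
python3 -m jog '[{"tx":0,"ty":0,"tz":1,"ax":0,"ay":0,"az":0,"jaw":1},{"tx":0,"ty":0,"tz":0,"ax":0,"ay":0,"az":0,"jaw":1}]'
```

```text
time_s: 12.15
eef_pos: [591.4, 134.2, 130.5]
ee_rot: [0.001, 0.963, -0.268, -0.0]
force: [-0.4, -0.6, -0.5]
grip_width: 0.175
grip_force: 98.2
```

```bash
python3 -m jog '[{"tx":0,"ty":0,"tz":0.8,"ax":0,"ay":0,"az":0,"jaw":1},{"tx":0,"ty":0,"tz":0,"ax":0,"ay":0,"az":0,"jaw":1}]'; python3 -m jog '[{"tx":0,"ty":0,"tz":0.8,"ax":0,"ay":0,"az":0,"jaw":1},{"tx":0,"ty":0,"tz":0,"ax":0,"ay":0,"az":0,"jaw":1}]'
```

```text
time_s: 12.4
eef_pos: [591.5, 134.1, 130.3]
ee_rot: [0.0, 0.963, -0.268, 0.0]
force: [-1.6, -1.9, 4.5]
grip_width: 0.182
grip_force: 98.7
time_s: 12.65
eef_pos: [591.7, 134.1, 130.1]
ee_rot: [0.0, 0.963, -0.268, 0.001]
force: [-2.7, -1.6, 9.0]
grip_width: 0.172
grip_force: 99.4
```

```bash
python3 -m jog '[{"tx":0,"ty":0,"tz":0.8,"ax":0,"ay":0,"az":0,"jaw":1},{"tx":0,"ty":0,"tz":0,"ax":0,"ay":0,"az":0,"jaw":1}]'
```

```text
time_s: 12.9
eef_pos: [591.8, 134.0, 129.9]
ee_rot: [0.0, 0.963, -0.268, 0.001]
force: [-4.7, -2.4, 14.9]
grip_width: 0.171
grip_force: 99.9
```

Contact with the plate at TCP z 130.4: the pin is through the lever hole and standing on the plate. I ease the pressure and work out the arc.

```bash
python3 - <<'E'
from h import *
np.set_printoptions(precision=2,suppress=True)
s=sense();q=s['ee_rot'];M=R.from_quat([q[1],q[2],q[3],q[0]]).as_matrix()
C=np.array([639.14,21.25]);a=1.9845
f=lambda t:np.append(C+125*np.array([np.cos(a+t),np.sin(a+t)]),0)
base=s['eef_pos']-f(0)
for k in range(0,12): t=.05*k; print(round(t,2),'tcp',(f(t)+[591.4,134.2,0]-f(0))[:2],'step',(M.T@(f(t+.05)-f(t)))[:2])
print('0.554',(f(.554)+[591.4,134.2,0]-f(0))[:2], M[:,0])
E
python3 -m jog '[{"tx":0,"ty":0,"tz":-1.8,"ax":0,"ay":0,"az":0,"jaw":1},{"tx":0,"ty":0,"tz":0,"ax":0,"ay":0,"az":0,"jaw":1}]'
```

```text
0.0 tcp [591.4 134.2] step [-3.48  5.19]
0.05 tcp [585.74 131.55] step [-3.21  5.36]
0.1 tcp [580.22 128.61] step [-2.94  5.51]
0.15 tcp [574.86 125.41] step [-2.66  5.65]
0.2 tcp [569.66 121.94] step [-2.38  5.78]
0.25 tcp [564.65 118.21] step [-2.08  5.89]
0.3 tcp [559.82 114.24] step [-1.79  5.99]
0.35 tcp [555.2  110.03] step [-1.49  6.07]
0.4 tcp [550.8 105.6] step [-1.18  6.14]
0.45 tcp [546.62 100.95] step [-0.87  6.19]
0.5 tcp [542.68  96.1 ] step [-0.56  6.22]
0.55 tcp [538.99  91.06] step [-0.25  6.24]
0.554 [538.7   90.64] [ 0.86 -0.52  0.  ]
time_s: 13.15
eef_pos: [591.5, 134.1, 130.3]
ee_rot: [0.0, 0.963, -0.268, 0.0]
force: [-2.0, -0.3, 6.0]
grip_width: 0.176
grip_force: 99.1
```

```bash
python3 -m jog '[{"tx":-1.74,"ty":2.6,"tz":-0.4,"ax":0,"ay":0,"az":0,"jaw":1},{"tx":-1.74,"ty":2.6,"tz":0,"ax":0,"ay":0,"az":0,"jaw":1},{"tx":-1.6,"ty":2.68,"tz":0,"ax":0,"ay":0,"az":0,"jaw":1},{"tx":-1.6,"ty":2.68,"tz":0,"ax":0,"ay":0,"az":0,"jaw":1}]'
```

```text
time_s: 13.65
eef_pos: [581.1, 128.9, 130.4]
ee_rot: [-0.0, 0.963, -0.268, 0.001]
force: [6.3, 3.1, -0.2]
grip_width: 0.171
grip_force: 98.5
```

```bash
python3 -m jog '[{"tx":-2.94,"ty":5.51,"tz":0,"ax":0,"ay":0,"az":0,"jaw":1},{"tx":-2.66,"ty":5.65,"tz":0,"ax":0,"ay":0,"az":0,"jaw":1},{"tx":-2.38,"ty":5.78,"tz":0.2,"ax":0,"ay":0,"az":0,"jaw":1},{"tx":-2.08,"ty":5.89,"tz":0.2,"ax":0,"ay":0,"az":0,"jaw":1}]'
```

```text
time_s: 14.15
eef_pos: [561.0, 114.8, 130.4]
ee_rot: [-0.001, 0.963, -0.268, 0.002]
force: [6.9, 4.8, 2.5]
grip_width: 0.173
grip_force: 98.8
```

```bash
python3 -m jog '[{"tx":-1.79,"ty":5.99,"tz":0,"ax":0,"ay":0,"az":0,"jaw":1},{"tx":-1.49,"ty":6.07,"tz":0.1,"ax":0,"ay":0,"az":0,"jaw":1},{"tx":-1.18,"ty":6.14,"tz":0,"ax":0,"ay":0,"az":0,"jaw":1},{"tx":0,"ty":0,"tz":0,"ax":0,"ay":0,"az":0,"jaw":1}]'
```

```text
time_s: 14.65
eef_pos: [547.4, 101.4, 130.4]
ee_rot: [-0.001, 0.963, -0.268, 0.001]
force: [4.5, 2.4, 3.0]
grip_width: 0.177
grip_force: 98.8
```

```bash
python3 -m jog '[{"tx":-0.44,"ty":3.1,"tz":0.2,"ax":0,"ay":0,"az":0,"jaw":1},{"tx":-0.44,"ty":3.1,"tz":0,"ax":0,"ay":0,"az":0,"jaw":1},{"tx":-0.15,"ty":1.5,"tz":0,"ax":0,"ay":0,"az":0,"jaw":1},{"tx":0,"ty":0,"tz":0,"ax":0,"ay":0,"az":0,"jaw":1}]'; python3 -m jog '[{"tx":-0.12,"ty":1.5,"tz":0.2,"ax":0,"ay":0,"az":0,"jaw":1},{"tx":0,"ty":0,"tz":0,"ax":0,"ay":0,"az":0,"jaw":1}]';  python3 -m jog '[{"tx":-0.12,"ty":1.2,"tz":0,"ax":0,"ay":0,"az":0,"jaw":1},{"tx":0,"ty":0,"tz":0,"ax":0,"ay":0,"az":0,"jaw":1}]'
```

```text
time_s: 15.15
eef_pos: [542.9, 95.9, 130.3]
ee_rot: [-0.001, 0.963, -0.268, 0.002]
force: [5.6, 5.9, 3.1]
grip_width: 0.178
grip_force: 99.0
time_s: 15.4
eef_pos: [542.2, 94.8, 130.3]
ee_rot: [-0.001, 0.963, -0.268, 0.002]
force: [6.0, 8.1, 5.3]
grip_width: 0.175
grip_force: 99.2
time_s: 15.65
eef_pos: [541.4, 93.8, 130.3]
ee_rot: [-0.001, 0.963, -0.268, 0.002]
force: [5.7, 7.2, 5.1]
grip_width: 0.169
grip_force: 99.2
```

```bash
python3 -m jog '[{"tx":-0.1,"ty":1.5,"tz":0,"ax":0,"ay":0,"az":0,"jaw":1},{"tx":0,"ty":0,"tz":0,"ax":0,"ay":0,"az":0,"jaw":1}]';  python3 -m jog '[{"tx":-0.1,"ty":1,"tz":0,"ax":0,"ay":0,"az":0,"jaw":1},{"tx":0,"ty":0,"tz":0,"ax":0,"ay":0,"az":0,"jaw":1}]'
```

```text
time_s: 15.9
eef_pos: [540.4, 92.6, 130.2]
ee_rot: [-0.001, 0.963, -0.268, 0.002]
force: [5.4, 7.7, 5.4]
grip_width: 0.175
grip_force: 99.2
time_s: 16.15
eef_pos: [539.8, 91.7, 130.2]
ee_rot: [-0.001, 0.963, -0.268, 0.002]
force: [4.2, 6.1, 3.6]
grip_width: 0.18
grip_force: 99.2
```

```bash
python3 -m jog '[{"tx":-0.05,"ty":0.8,"tz":0,"ax":0,"ay":0,"az":0,"jaw":1},{"tx":0,"ty":0,"tz":0,"ax":0,"ay":0,"az":0,"jaw":1}]'
```

```text
time_s: 16.4
eef_pos: [539.1, 90.9, 130.0]
ee_rot: [-0.001, 0.963, -0.268, 0.001]
force: [4.2, 6.3, 3.7]
grip_width: 0.176
grip_force: 99.1
```

```bash
python3 -m jog '[{"tx":0,"ty":0.6,"tz":0.3,"ax":0,"ay":0,"az":0,"jaw":1},{"tx":0,"ty":0,"tz":0,"ax":0,"ay":0,"az":0,"jaw":1}]'; python3 -m jog '[{"tx":0,"ty":0.6,"tz":0,"ax":0,"ay":0,"az":0,"jaw":1},{"tx":0,"ty":0,"tz":0,"ax":0,"ay":0,"az":0,"jaw":1}]'
```

```text
time_s: 16.65
eef_pos: [538.7, 90.5, 129.7]
ee_rot: [-0.001, 0.963, -0.268, 0.001]
force: [2.5, 6.2, 4.6]
grip_width: 0.174
grip_force: 99.2
time_s: 16.9
eef_pos: [538.4, 90.0, 129.7]
ee_rot: [-0.001, 0.963, -0.268, 0.001]
force: [4.1, 6.8, 4.1]
grip_width: 0.174
grip_force: 99.2
```

```bash
python3 -m jog '[{"tx":0,"ty":0.6,"tz":0,"ax":0,"ay":0,"az":0,"jaw":1},{"tx":0,"ty":0,"tz":0,"ax":0,"ay":0,"az":0,"jaw":1}]'
```

```text
time_s: 17.15
eef_pos: [538.1, 89.5, 129.7]
ee_rot: [-0.001, 0.963, -0.268, 0.001]
force: [3.8, 6.7, 3.3]
grip_width: 0.178
grip_force: 99.2
```

```bash
python3 -m jog '[{"tx":0,"ty":0,"tz":0.7,"ax":0,"ay":0,"az":0,"jaw":1},{"tx":0,"ty":0,"tz":0,"ax":0,"ay":0,"az":0,"jaw":1}]'
```

```text
time_s: 17.4
eef_pos: [538.0, 89.5, 128.9]
ee_rot: [-0.001, 0.963, -0.268, 0.001]
force: [3.8, 6.7, 3.7]
grip_width: 0.175
grip_force: 99.2
```

The pin sinks with no rise in force, so it is in the plate hole. Pushing it down in small steps.

```bash
python3 -m jog '[{"tx":0,"ty":0,"tz":1,"ax":0,"ay":0,"az":0,"jaw":1},{"tx":0,"ty":0,"tz":0,"ax":0,"ay":0,"az":0,"jaw":1}]'; python3 -m jog '[{"tx":0,"ty":0,"tz":1,"ax":0,"ay":0,"az":0,"jaw":1},{"tx":0,"ty":0,"tz":0,"ax":0,"ay":0,"az":0,"jaw":1}]'
```

```text
time_s: 17.65
eef_pos: [538.0, 89.6, 127.9]
ee_rot: [-0.001, 0.963, -0.268, 0.001]
force: [4.3, 6.9, 3.6]
grip_width: 0.175
grip_force: 99.1
time_s: 17.9
eef_pos: [538.0, 89.6, 126.9]
ee_rot: [-0.001, 0.963, -0.268, 0.001]
force: [3.3, 6.9, 3.9]
grip_width: 0.177
grip_force: 99.1
```

```bash
python3 -m jog '[{"tx":0,"ty":0,"tz":1.5,"ax":0,"ay":0,"az":0,"jaw":1},{"tx":0,"ty":0,"tz":0,"ax":0,"ay":0,"az":0,"jaw":1}]'
```

```text
time_s: 18.15
eef_pos: [537.9, 89.6, 125.3]
ee_rot: [-0.001, 0.963, -0.268, 0.001]
force: [3.1, 6.6, 2.6]
grip_width: 0.171
grip_force: 99.1
```

Home is at TCP z of about 119.4.

```bash
python3 -m jog '[{"tx":0,"ty":0,"tz":2,"ax":0,"ay":0,"az":0,"jaw":1},{"tx":0,"ty":0,"tz":0,"ax":0,"ay":0,"az":0,"jaw":1}]'; python3 -m jog '[{"tx":0,"ty":0,"tz":2,"ax":0,"ay":0,"az":0,"jaw":1},{"tx":0,"ty":0,"tz":0,"ax":0,"ay":0,"az":0,"jaw":1}]'
```

```text
time_s: 18.4
eef_pos: [537.9, 89.5, 123.2]
ee_rot: [-0.001, 0.963, -0.268, 0.001]
force: [3.4, 6.8, 2.8]
grip_width: 0.176
grip_force: 99.1
time_s: 18.65
eef_pos: [537.9, 89.5, 121.2]
ee_rot: [-0.001, 0.963, -0.268, 0.001]
force: [3.0, 6.9, 2.0]
grip_width: 0.171
grip_force: 99.1
```

```bash
python3 -m jog '[{"tx":0,"ty":0,"tz":1.2,"ax":0,"ay":0,"az":0,"jaw":1},{"tx":0,"ty":0,"tz":0,"ax":0,"ay":0,"az":0,"jaw":1}]'; python3 -m jog '[{"tx":0,"ty":0,"tz":0.8,"ax":0,"ay":0,"az":0,"jaw":1},{"tx":0,"ty":0,"tz":0,"ax":0,"ay":0,"az":0,"jaw":1}]'
```

```text
time_s: 18.9
eef_pos: [537.9, 89.5, 120.1]
ee_rot: [-0.001, 0.963, -0.268, 0.001]
force: [3.4, 6.5, 3.3]
grip_width: 0.177
grip_force: 99.1
time_s: 19.15
eef_pos: [538.0, 89.5, 119.7]
ee_rot: [-0.001, 0.963, -0.268, 0.001]
force: [3.0, 6.3, 5.8]
grip_width: 0.178
grip_force: 99.6
```

```bash
python3 -m jog '[{"tx":0,"ty":0,"tz":0.6,"ax":0,"ay":0,"az":0,"jaw":1},{"tx":0,"ty":0,"tz":0,"ax":0,"ay":0,"az":0,"jaw":1}]'; python3 -m jog '[{"tx":0,"ty":-0.7,"tz":0,"ax":0,"ay":0,"az":0,"jaw":1},{"tx":0,"ty":-0.5,"tz":0,"ax":0,"ay":0,"az":0,"jaw":1},{"tx":0,"ty":0,"tz":0,"ax":0,"ay":0,"az":0,"jaw":1}]'
```

```text
time_s: 19.4
eef_pos: [538.1, 89.7, 119.6]
ee_rot: [-0.001, 0.963, -0.268, 0.001]
force: [1.3, 7.0, 9.3]
grip_width: 0.174
grip_force: 100.0
time_s: 19.77
eef_pos: [538.6, 90.3, 119.6]
ee_rot: [-0.001, 0.963, -0.268, 0.001]
force: [-0.1, 5.0, 10.7]
grip_width: 0.175
grip_force: 99.8
```

```bash
python3 -m jog '[{"tx":0,"ty":-0.5,"tz":-0.7,"ax":0,"ay":0,"az":0,"jaw":1},{"tx":0,"ty":-0.4,"tz":0,"ax":0,"ay":0,"az":0,"jaw":1},{"tx":0,"ty":0,"tz":0,"ax":0,"ay":0,"az":0,"jaw":1}]'
```

```text
time_s: 20.15
eef_pos: [538.6, 90.5, 119.6]
ee_rot: [0.0, 0.963, -0.268, 0.0]
force: [-0.1, 1.6, 7.1]
grip_width: 0.177
grip_force: 99.3
```

Lateral load is nearly gone, so the plate is holding the lever. Opening gently, then up.

```bash
python3 -m jog '[{"tx":0,"ty":0,"tz":-0.5,"ax":0,"ay":0,"az":0,"jaw":0.5},{"tx":0,"ty":0,"tz":0,"ax":0,"ay":0,"az":0,"jaw":0.2},{"tx":0,"ty":0,"tz":0,"ax":0,"ay":0,"az":0,"jaw":0},{"tx":0,"ty":0,"tz":0,"ax":0,"ay":0,"az":0,"jaw":0},{"tx":0,"ty":0,"tz":0,"ax":0,"ay":0,"az":0,"jaw":0}]' 30
python3 -m jog '[{"tx":0,"ty":0,"tz":-10,"ax":0,"ay":0,"az":0,"jaw":0},{"tx":0,"ty":0,"tz":-25,"ax":0,"ay":0,"az":0,"jaw":0},{"tx":0,"ty":0,"tz":-40,"ax":0,"ay":0,"az":0,"jaw":0},{"tx":-30,"ty":0,"tz":-40,"ax":0,"ay":0,"az":0,"jaw":0},{"tx":-30,"ty":0,"tz":0,"ax":0,"ay":0,"az":0,"jaw":0}]'
python3 -m jog '[{"tx":0,"ty":0,"tz":0,"ax":0,"ay":0,"az":0,"jaw":0},{"tx":0,"ty":0,"tz":0,"ax":0,"ay":0,"az":0,"jaw":0}]'
python3 - <<'E'
from h import *
np.set_printoptions(precision=1,suppress=True)
s=sense();c=capture('wrist');T=T_wc(c,s);save(c,'w7.png')
for q,z in dict(lock_pin=86,lever_hole=108).items():
    for d in place_of(q,'wrist')[:2]: print(q,round(d['conf'],2),np.array(d['centre']),at_z(c,d['centre'],z,T))
for d in find_in('lock_pin','wrist')[:2]: print(d,at_depth(c,d['centre'],T))
E
```

```text
time_s: 20.78
eef_pos: [538.3, 90.2, 119.5]
ee_rot: [0.001, 0.963, -0.268, -0.0]
force: [0.4, -0.3, -0.2]
grip_width: 0.498
grip_force: 0.0
time_s: 21.4
eef_pos: [487.5, 121.6, 238.1]
ee_rot: [-0.0, 0.963, -0.268, 0.003]
force: [-0.3, 1.0, -0.5]
grip_width: 0.499
grip_force: 0.0
time_s: 21.65
eef_pos: [487.4, 121.0, 234.8]
ee_rot: [0.001, 0.963, -0.268, 0.0]
force: [0.1, -1.0, 0.1]
grip_width: 0.499
grip_force: 0.0
lock_pin 0.73 [320.6 155.5] [535.3  92.4  86. ]
lever_hole 0.89 [314.4 158.2] [536.8  97.1 108. ]
lever_hole 0.68 [359.  154.5] [521.4  66.1 108. ]
{'centre': [321.6, 160.7], 'conf': 0.63} [534.1  92.3 145.9]
{'centre': [175.3, 433.2], 'conf': 0.26} [319.7 455.3   9.4]
```

View pics/w7.png

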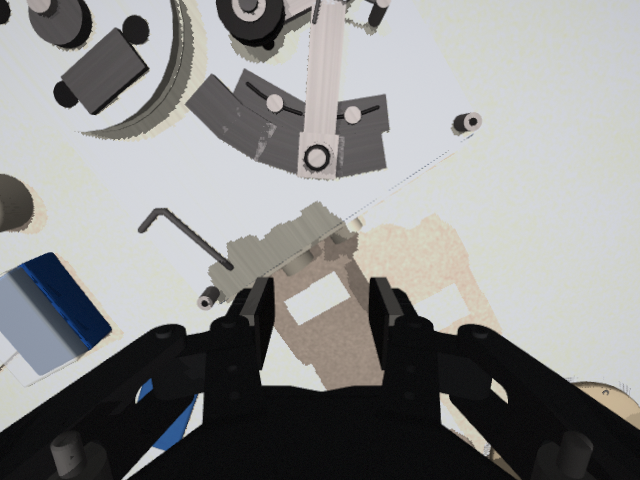

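The pin stands upright at (317,157) in the lever's end, which is held swung back over the plate. Its top measures about 145 mm, where fully home is 144, and the hex key is where it was. Handing in.

```bash
python3 -c "
from rig import finish_job
print(finish_job())"
```

```text
the job is handed in; nothing more can be done
None
```

The locking pin is fully home through the lever and the plate, the tensioner stays held back with the gripper clear, and the job was handed in at about 22 s; no result came back from the judging.

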